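# Back up the overrun label roller

### The arm

A 6-joint arm with a two-finger parallel gripper is mounted at the origin on the work surface. World frame = base frame: x ahead of the robot, y to its left, z up, the work surface at z = 0. Lengths are in mm, angles in rad, forces in N, time in s.
With the tool pointing down it reaches from about 350 to 975 mm from the base axis. Payload 7.1 kg.
Tool frame: the origin (TCP) lies at the very end of the fingers, on their centre line; the grasp point (between the pads) lies 19 mm behind it; y points along the fingers, x is the direction in which the jaws open and shut, and the axes are right-handed (so a half turn about y gives the same grasp; the last joint's range is limited). The gripper opens to 88 mm and grips with 3 to 60 N. Pads are 20 mm wide; open, the fingers measure 115 mm over their backs; the gripper's body (75 mm by 178 mm) begins 61 mm behind the grasp point.
Start: joints at [1.205, 0.423, 1.63, -0, 1.089, -0.019], TCP at [212.399, 587.785, 222.675] pointing down, gripper open.
Joint ranges: [-3, 3], [-0.9, 2.11], [0.09, 2.58], [-1.31, 4.45], [0.11, 2.69], [-2.54, 2.54]. Speed limits (rad/s): [2.39, 2.39, 3.01, 3.14, 3.14, 3.14].

### API

Orientations are given as a rotation vector (axis times angle).
In Python, from workcell import ctrl gives the robot as it stands. The module is installed in compiled form; this text tells all that it offers.
- The arm moves only by the tool jog_arm, never from a script. Its argument "steps" is a list of rows, each an object with "turn": the turn, a rotation vector about the world's x, y, z scaled (see below), a list of three; "dp": the shift along the world's x, y, z scaled (see below), a list of three; "claw": the opening, from 0 (shut) to 1 (fully open). In form: [{"turn": [wx, wy, wz], "dp": [x, y, z], "claw": claw}, ...]. A call has 1 to 12 rows; each row is the pose to reach, as a shift and turn from the pose measured when the call began, turning the shorter way round; what a row does not reach only later rows make up. The controller multiplies each number of a shift by 80 mm and each number of a turn by pi rad. A row lasts 1/12 s, in which the tool goes at most 41.7 mm and 7.16 degrees, less where a joint would pass 70% of its speed; a pose out of reach is approached as far as the arm can. A call with a number of a shift or a turn outside -1 to 1 is refused whole. A call with a gripper value outside its range is refused whole. The fingers move at their own pace and stop on an object; the grip force is fixed at half the most. Time passes only in rows, so rows that repeat a pose let the fingers close. It gives the time, the measured TCP pose, the force and the opening at its end, in the units of the state.
- ctrl.get_obs(): the state, without advancing time (a new reading comes with each control period).
- ctrl.get_image(name): name is "side" or "top"; returns a dict with "img" (480x640x3 uint8, red, green, blue), "range_z" (480x640 float32, mm along the optical axis (not along the pixel's ray), 0 where there is no reading), "fovy" (degrees; the focal length in pixels is half the picture's height over the tangent of half this angle, whatever the lens; pixels are square), "cx", "cy" (the principal point, pixels), "camera_from_world" (4x4, takes a point from world to camera coordinates). Camera axes: x right, y down, z forward; pixel columns grow to the right and rows downward; lengths in mm; the calibration is good to about 2 mm. A picture is of the moment at which its call begins.
- ctrl.close_job(): hands the job in, once; it reports no verdict.
The state is a dict: "t": time; "qpos": joint angles; "qvel": joint speeds; "joint_torque": joint torques, N m; "ee_pos": TCP position; "orientation": TCP orientation; "ft_force": force on the tool from outside, world axes, zero at the start; "moment": the same for the moment, N m; "width": finger opening in mm.
Only numpy, scipy, OpenCV 4.12 (cv2) and the standard library are available. Lean on these libraries where they do the work, as an engineer would, in place of code of your own. Each camera call takes 0.05 s, during which the arm holds its last target.

### The job

The orange label roller has been clicked on too far. Flip its red pawl paddle over to free the pawl, turn the knob back so that the white pointer is at the green block, then flip the paddle back so that the pawl drops in and locks the roller again. Leave the blue label roller alone.

Things in the scene. Friction and masses are not known exactly. Their poses are not given: they have to be found in the camera images.
- orange_knob_grip (a point): Black bar knob of the orange label roller, on an upright axle. Bar 48 mm long, 14 thick, 35 tall, top 113 mm above the desk; pinch it across. Point: on the axle, mid-bar, 97 mm up. x: along the bar to its pointer end (white line on bar and flange), z up. Below: 28 mm column, then an orange flange, 144 mm across, top 45 mm up, with 7 mm pegs. Green block: fixed just outside the flange.
- orange_knob (a joint): Knob angle, rad. 0: pointer at the middle of the green block. Positive: clockwise from above, the way it clicks on, every 45 degrees; 0.65 to 1.35 at the start. Anticlockwise it is stopped within one click until the pawl is freed. End stops -0.5 and 1.7. Friction (0.06 Nm) holds it where left. The pawl drops fully in only within 0.2 of 0 (or a whole click away).
- orange_pawl_handle (a point): Red paddle of the orange pawl, 36 mm wide (y), 8 thick, 24 tall; point at its centre. A toggle on a level hinge along y, 84 mm above the desk, 50 mm below the paddle. Pawl in: leans 20 degrees to -x, centre 131 mm up. Push it level, square to y, to the +x side, closed tips 115 to 130 mm up, to free it: it ends 41 mm on, leaning 29 degrees, 128 mm up. It tips over centre and stays; under 1 N.
- orange_pawl (a joint): Pawl angle, rad. 0: fully in, between two pegs of the flange; up to 0.2 when riding on a peg; 0.85: flipped right over, free (clears the pegs above 0.2, stays over by its weight above 0.5).
- blue_dispenser: The other label roller, same shape and size but with blue flange and labels; not to be touched. Origin on the desk under its knob's axle; its grey base reaches from -98 to 138 mm along x and -101 to 85 mm along y; 145 mm tall at its red paddle.

How it is judged:
By the outcome, as a careful person would: the job done as asked, in the order asked, and still so for the second after the job is handed in, with the robot touching nothing.
It also fails if it takes over 64 s, if anything falls off the work surface, if the arm or the gripper's body presses on something with over 40 N, if the wrist force passes 120 N, or if a joint passes its speed limit or range.

## Working session

There is one attempt and no reset: what is moved stays moved. The work goes in short steps, Python scripts to look and compute and a tool call to move; the robot and the scene stay as the last step left them, time stands still between calls to the robot, and variables do not carry over. Pictures are saved under pics/ and viewed, and the job is handed in when it is done.

Besides the shell and the picture viewer there is one more tool, called after ">>>" as name([rows], argument=value, ...), one row to a line, values as JSON. jog_arm: Moves the arm, as the interface text tells. Its arguments: {"type":"object","properties":{"steps":{"type":"array","items":{"type":"object","properties":{"turn":{"type":"array","items":{"type":"number"}},"dp":{"type":"array","items":{"type":"number"}},"claw":{"type":"number"}}}}},"required":["steps"]}

```bash
mkdir -p pics; cat > h.py <<'E'
import numpy as np, cv2
from workcell import ctrl
def snap(name,fn):
    d=ctrl.get_image(name); cv2.imwrite('pics/'+fn+'.png',d['img'][:,:,::-1]); np.savez('pics/'+fn+'.npz',**{k:d[k] for k in d}); return d
def load(fn): return dict(np.load('pics/'+fn+'.npz'))
def cam(d):
    f=240/np.tan(np.radians(float(d['fovy']))/2); return f,float(d['cx']),float(d['cy']),np.array(d['camera_from_world'])
def ray(d,u,v):
    f,cx,cy,T=cam(d); R=T[:3,:3]; o=-R.T@T[:3,3]; return o,R.T@np.array([(u-cx)/f,(v-cy)/f,1])
def atz(d,u,v,z):
    o,r=ray(d,u,v); return o+r*(z-o[2])/r[2]
def dep(d,u,v):
    o,r=ray(d,u,v); return o+r*float(d['range_z'][int(v),int(u)])
def proj(d,p):
    f,cx,cy,T=cam(d); c=T[:3,:3]@np.array(p)+T[:3,3]; return f*c[0]/c[2]+cx,f*c[1]/c[2]+cy
def crop(fn,x0,y0,x1,y1,s,out):
    im=cv2.imread('pics/'+fn+'.png')[y0:y1,x0:x1]; cv2.imwrite('pics/'+out+'.png',cv2.resize(im,None,fx=s,fy=s,interpolation=cv2.INTER_CUBIC))
E
python3 - <<'E'
from h import *
for n in('top','side'):
    d=snap(n,n+'0'); print(n,d['fovy'],d['cx'],d['cy'],np.round(d['camera_from_world'],3).tolist())
print(ctrl.get_obs())
E
```

```text
top 50.108342446349454 322.08244766074995 240.68383082196746 [[0.023, -1.0, -0.015, -16.647], [-0.995, -0.022, -0.096, 556.452], [0.096, 0.017, -0.995, 1042.302], [0.0, 0.0, 0.0, 1.0]]
side 54.56628917484781 310.1079020114123 236.84996187652993 [[0.921, -0.388, 0.023, -518.511], [-0.214, -0.555, -0.804, 207.301], [0.325, 0.736, -0.594, 749.121], [0.0, 0.0, 0.0, 1.0]]
{'t': 0.1, 'qpos': array([ 1.20501452e+00,  4.23760640e-01,  1.63058623e+00, -5.13624546e-06,
        1.08861839e+00, -1.90271404e-02]), 'qvel': array([-8.07593180e-04, -4.03318857e-03,  9.50064977e-05, -1.12539725e-03,
        2.16830614e-03,  8.75059720e-04]), 'joint_torque': array([ 2.39401315e-04, -5.45612276e+01, -2.74324000e+01,  6.44588191e-02,
        1.88404054e-02, -5.29930651e-05]), 'ee_pos': array([212.22049535, 587.34011625, 221.99254155]), 'orientation': array([-1.35431459, -0.94925132,  0.95112967]), 'ft_force': array([ 0.67941457, -0.75384517,  0.12049399]), 'moment': array([-0.04944131,  0.01775696, -0.03007988]), 'width': 87.90800874048293}
```

View pics/top0.png

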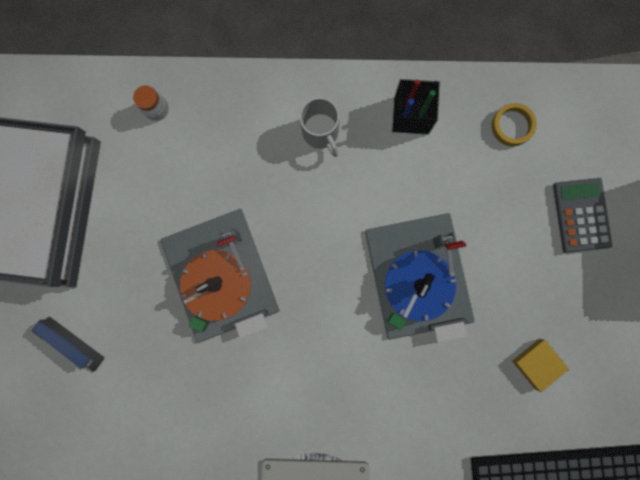

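View pics/side0.png

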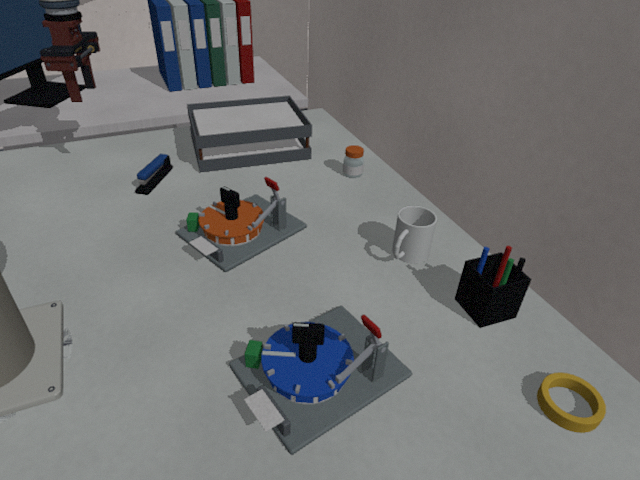

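```bash
python3 - <<'E'
from h import *
crop('top0',150,200,290,350,5,'c1')
crop('side0',170,170,310,270,5.5,'c2')
E
```

```text
(no output)
```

View pics/c1.png

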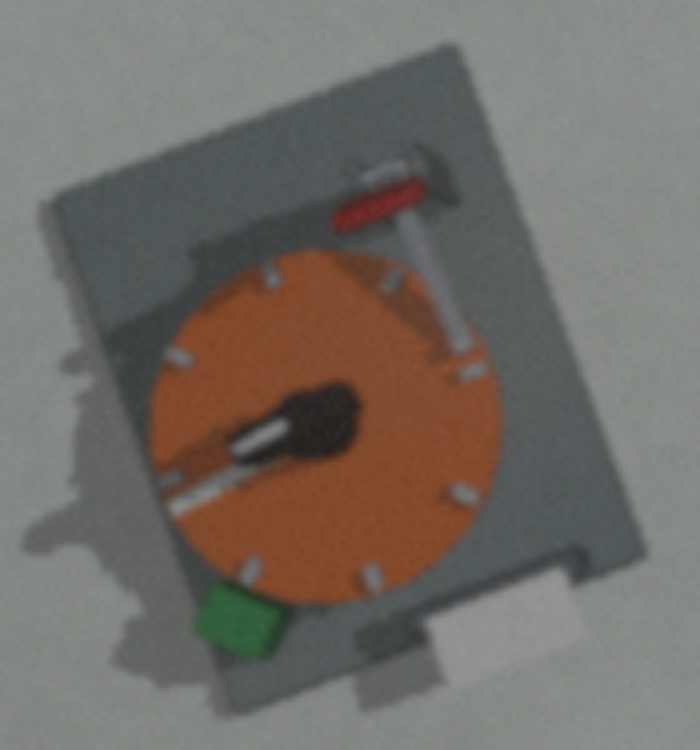

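View pics/c2.png

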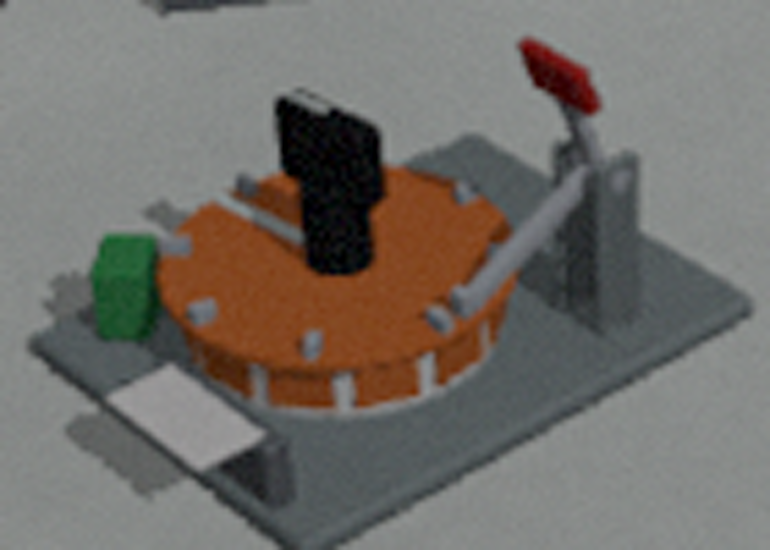

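```bash
cat > m.py <<'E'
from h import *
def ora(d,x0,y0,x1,y1):
    hsv=cv2.cvtColor(d['img'],cv2.COLOR_RGB2HSV)
    m=((hsv[...,0]<16)&(hsv[...,0]>5)&(hsv[...,1]>120)&(hsv[...,2]>60)).astype(np.uint8)
    k=np.zeros_like(m);k[y0:y1,x0:x1]=1;m*=k
    c=max(cv2.findContours(m,0,1)[0],key=cv2.contourArea); h=cv2.convexHull(c)
    P=np.array([atz(d,*q[0].astype(float),45)[:2] for q in h])
    A=np.c_[2*P,np.ones(len(P))]; s=np.linalg.lstsq(A,(P**2).sum(1),rcond=None)[0]
    return s[:2],np.sqrt(s[2]+s[:2]@s[:2])
E
python3 - <<'E'
from m import *
d=load('top0')
c,r=ora(d,160,230,280,340); print('flange',c,r)
u=lambda a,b:(150+a/5,200+b/5)
for n,p,z in[('ptip',(178,507),45),('ptin',(262,462),45),('barw1',(238,448),113),('barw2',(288,422),113),('green',(243,618),60),('padL',(336,220),140),('padR',(423,190),140),('padc',(378,206),131)]:
    q=atz(d,*u(*p),z); print(n,q.round(1),'rel',(q[:2]-c).round(1),np.degrees(np.arctan2(q[1]-c[1],q[0]-c[0])).round(1), 'depth',dep(d,*u(*p)).round(1))
for n,p in [('base',(50,195)),('b',(458,45)),('b',(645,550)),('b',(235,712))]:
    q=atz(d,*u(*p),5); print(n,q.round(1))
s=load('side0'); print('side'); 
c2,r2=ora(s,190,190,270,250); print(c2,r2)
v=lambda a,b:(170+a/5.5,170+b/5.5)
for n,p,z in[('ptip',(220,197),45),('ptin',(300,240),45),('padc',(560,75),131),('green',(125,245),60)]:
    q=atz(s,*v(*p),z); print(n,q.round(1), 'depth',dep(s,*v(*p)).round(1))
E
```

```text
flange [459.70817269 212.44627134] 70.81210541934611
ptip [425.1 269.8  45. ] rel [-34.7  57.4] 121.1 depth [425.1 269.2  47.1]
ptin [444.  236.4  45. ] rel [-15.7  24. ] 123.2 depth [444.6 222.9  99.7]
barw1 [449.8 229.  113. ] rel [-9.9 16.5] 121.0 depth [449.8 229.8 109.9]
barw2 [460.1 210.3 113. ] rel [ 0.4 -2.1] -80.5 depth [460.1 210.6 112. ]
green [382.2 237.5  60. ] rel [-77.5  25. ] 162.1 depth [381.3 240.7  47.1]
padL [535.3 189.3 140. ] rel [ 75.6 -23.1] -17.0 depth [535.3 189.2 140.2]
padR [547.3 157.2 140. ] rel [ 87.6 -55.2] -32.2 depth [547.2 157.1 140.6]
padc [541.7 175.7 131. ] rel [ 82.  -36.8] -24.2 depth [540.6 173.1 143.4]
base [554.9 342.3   5. ]
b [623.2 170.1   5. ]
b [410.6  83.2   5. ]
b [339.4 252.9   5. ]
side
[458.64241289 197.28627972] 77.61690241006188
ptip [428.2 270.8  45. ] depth [428.7 274.   43. ]
ptin [450.9 227.7  45. ] depth [450.5 226.1  46.1]
padc [546.  174.7 131. ] depth [543.6 167.5 135.4]
green [381.8 226.2  60. ] depth [384.5 248.3  45.5]
```

```bash
cat > g.py <<'E'
from m import *
def cloud(d,m):
    f,cx,cy,T=cam(d); v,u=np.nonzero(m); z=d['range_z'][v,u]; k=z>0; u,v,z=u[k],v[k],z[k]
    p=np.c_[(u-cx)/f*z,(v-cy)/f*z,z]; return (p-T[:3,3])@T[:3,:3]
def mask(d,lo,hi,box):
    hsv=cv2.cvtColor(d['img'],cv2.COLOR_RGB2HSV); m=cv2.inRange(hsv,lo,hi); k=np.zeros_like(m); x0,y0,x1,y1=box; k[y0:y1,x0:x1]=1; return m*k
E
python3 - <<'E'
from g import *
for n,box,bl in(('top0',(180,310,220,340),0),('side0',(180,205,205,235),1)):
    d=load(n); m=mask(d,(45,100,30),(80,255,255),box); p=cloud(d,m); print(n,len(p),np.percentile(p[:,2],[5,25,50,75,95]).round(1))
    t=p[p[:,2]>np.percentile(p[:,2],95)-4]; print(len(t),t.mean(0).round(1), np.median(t,0).round(1))
    c=np.array([460,212]); q=t.mean(0)[:2]-c; print(np.degrees(np.arctan2(q[1],q[0])),np.hypot(*q))
    cc=max(cv2.findContours(m,0,1)[0],key=cv2.contourArea); print(cv2.minAreaRect(cc))
for n,box in(('top0',(210,225,250,250)),('side0',(260,170,285,195))):
    d=load(n); m=mask(d,(0,130,50),(4,255,255),box)|mask(d,(170,130,50),(180,255,255),box); p=cloud(d,m); print(n,len(p),p.mean(0).round(1),p.min(0).round(1),p.max(0).round(1))
E
```

```text
top0 143 [42.8 44.9 46.  47.3 48.5]
116 [380.6 243.2  46.6] [380.5 243.1  46.5]
158.52310798837382 85.31679358234122
((197.67239379882812, 324.0689392089844), (14.66993236541748, 10.39893913269043), 21.801406860351562)
side0 200 [14.9 24.3 37.4 45.6 47.7]
69 [382.  241.1  46.4] [382.3 240.5  46.3]
159.5492588358585 83.22584303699395
((192.5, 222.0), (18.0, 11.0), 90.0)
top0 68 [541.1 174.9 142. ] [533.1 159.7 133.3] [549.1 189.6 146.4]
side0 87 [544.  170.1 133.7] [534.3 155.6 113.3] [555.  188.7 143.4]
```

```bash
python3 - <<'E'
from h import *
from scipy.spatial.transform import Rotation as R
o=ctrl.get_obs(); M=R.from_rotvec(o['orientation']).as_matrix(); print(M.round(3)); 
a=np.degrees(np.arctan2(M[1,0],M[0,0])); print('toolx yaw',a)
th=np.radians(22); X=np.array([np.cos(th),np.sin(th)]);Y=np.array([-X[1],X[0]]); c=np.array([460,212])
p=np.array([541.7,175]); rel=p-c; print('paddle body',rel@X,rel@Y)
s=p-45*X; e=p+25*X; print('start',s,'end',e); t=o['ee_pos'][:2]; print((s-t)/80,(e-s)/80)
E
```

```text
[[ 0.34  -0.    -0.94 ]
 [ 0.94  -0.001  0.34 ]
 [-0.001 -1.     0.   ]]
toolx yaw 70.13255846387048
paddle body 61.89047696171783 -64.91116130105117
start [499.97672654 158.1427033 ] end [564.87959636 184.36516484]
[ 3.59695289 -5.36496766] [0.81128587 0.32778077]
```

>>> jog_arm([
  {"dp": [0.6, -0.9, 0], "turn": [0, 0, -0.045], "claw": 0},
  {"dp": [0.6, -0.9, 0], "turn": [0, 0, -0.045], "claw": 0},
  {"dp": [0.6, -0.9, 0], "turn": [0, 0, -0.045], "claw": 0},
  {"dp": [0.6, -0.9, 0], "turn": [0, 0, -0.045], "claw": 0},
])

```text
t: 0.43
ee_pos: [261.1, 513.6, 221.8]
orientation: [-1.404, -0.839, 0.843]
ft_force: [-0.1, 0.4, 0.3]
width: 64.7
```

>>> jog_arm([
  {"dp": [0.6, -0.9, 0], "turn": [0, 0, -0.045], "claw": 0},
  {"dp": [0.6, -0.9, 0], "turn": [0, 0, -0.045], "claw": 0},
  {"dp": [0.6, -0.9, 0], "turn": [0, 0, -0.045], "claw": 0},
  {"dp": [0.6, -0.9, 0], "turn": [0, 0, -0.045], "claw": 0},
])

```text
t: 0.77
ee_pos: [309.8, 441.1, 221.8]
orientation: [-1.445, -0.729, 0.733]
ft_force: [-0.4, 0.8, 0.5]
width: 38.1
```

>>> jog_arm([
  {"dp": [0.6, -0.9, 0], "turn": [0, 0, -0.045], "claw": 0},
  {"dp": [0.6, -0.9, 0], "turn": [0, 0, -0.045], "claw": 0},
  {"dp": [0.6, -0.9, 0], "turn": [0, 0, -0.045], "claw": 0},
  {"dp": [0.6, -0.9, 0], "turn": [0, 0, -0.045], "claw": 0},
])

```text
t: 1.1
ee_pos: [358.3, 369.4, 221.9]
orientation: [-1.48, -0.619, 0.622]
ft_force: [0.2, 0.7, 0.4]
width: 11.6
```

>>> jog_arm([
  {"dp": [0.6, -0.9, 0], "turn": [0, 0, -0.045], "claw": 0},
  {"dp": [0.6, -0.9, 0], "turn": [0, 0, -0.045], "claw": 0},
  {"dp": [0.6, -0.9, 0], "turn": [0, 0, -0.045], "claw": 0},
  {"dp": [0.6, -0.9, 0], "turn": [0, 0, -0.045], "claw": 0},
])

```text
t: 1.43
ee_pos: [407.0, 298.1, 222.1]
orientation: [-1.509, -0.509, 0.511]
ft_force: [-0.3, -0.7, -0.1]
width: 0.5
```

>>> jog_arm([
  {"dp": [0.6, -0.9, 0], "turn": [0, 0, -0.045], "claw": 0},
  {"dp": [0.6, -0.9, 0], "turn": [0, 0, -0.045], "claw": 0},
  {"dp": [0.6, -0.9, 0], "turn": [0, 0, -0.045], "claw": 0},
  {"dp": [0.6, -0.9, 0], "turn": [0, 0, -0.045], "claw": 0},
])

```text
t: 1.77
ee_pos: [455.5, 227.1, 222.1]
orientation: [-1.532, -0.399, 0.4]
ft_force: [0.4, -0.2, 0.4]
width: 0.8
```

>>> jog_arm([
  {"dp": [0.55, -0.86, 0], "turn": [0, 0, -0.042], "claw": 0},
  {"dp": [0.55, -0.86, 0], "turn": [0, 0, -0.042], "claw": 0},
  {"dp": [0.55, -0.86, 0], "turn": [0, 0, -0.042], "claw": 0},
  {"dp": [0.55, -0.86, -0.3], "turn": [0, 0, -0.042], "claw": 0},
  {"dp": [0.55, -0.86, -0.6], "turn": [0, 0, -0.042], "claw": 0},
  {"dp": [0.55, -0.86, -0.6], "turn": [0, 0, -0.042], "claw": 0},
])

```text
t: 2.27
ee_pos: [496.2, 160.0, 170.6]
orientation: [-1.548, -0.293, 0.304]
ft_force: [-0.5, 0.5, -0.4]
width: 0.2
```

```bash
python3 - <<'E'
from h import *
from scipy.spatial.transform import Rotation as R
d=snap('side','side1'); crop('side1',150,100,330,270,4,'c3')
o=ctrl.get_obs(); M=R.from_rotvec(o['orientation']).as_matrix(); print(np.degrees(np.arctan2(M[1,0],M[0,0])),o['ee_pos'],M[:,1])
E
```

```text
21.821992037507844 [497.14575624 160.1568501  172.34456775] [-5.97913686e-03  7.71855083e-04 -9.99981827e-01]
```

View pics/c3.png

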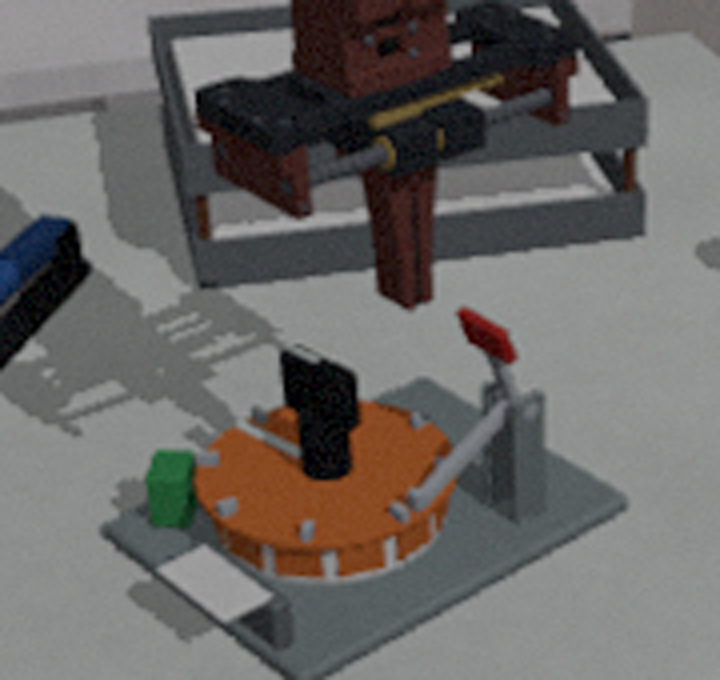

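The image shows the closed fingertips at crop (408,300), left of the red paddle at (487,335) and still above it. I'll go down to 121 mm next.

>>> jog_arm([
  {"dp": [0.02, -0.02, -0.3], "turn": [0, 0, 0], "claw": 0},
  {"dp": [0.02, -0.02, -0.63], "turn": [0, 0, 0], "claw": 0},
  {"dp": [0.02, -0.02, -0.63], "turn": [0, 0, 0], "claw": 0},
  {"dp": [0.02, -0.02, -0.63], "turn": [0, 0, 0], "claw": 0},
])

```text
t: 2.65
ee_pos: [498.1, 159.8, 122.3]
orientation: [-1.548, -0.294, 0.306]
ft_force: [-0.2, -0.8, -0.3]
width: 0.4
```

>>> jog_arm([
  {"dp": [0.1, 0.04, 0], "turn": [0, 0, 0], "claw": 0},
  {"dp": [0.2, 0.08, 0], "turn": [0, 0, 0], "claw": 0},
  {"dp": [0.3, 0.12, 0], "turn": [0, 0, 0], "claw": 0},
  {"dp": [0.4, 0.16, 0], "turn": [0, 0, 0], "claw": 0},
  {"dp": [0.5, 0.2, 0], "turn": [0, 0, 0], "claw": 0},
  {"dp": [0.6, 0.24, 0], "turn": [0, 0, 0], "claw": 0},
  {"dp": [0.7, 0.28, 0], "turn": [0, 0, 0], "claw": 0},
  {"dp": [0.8, 0.32, 0], "turn": [0, 0, 0], "claw": 0},
  {"dp": [0.8, 0.32, 0], "turn": [0, 0, 0], "claw": 0},
])

```text
t: 3.4
ee_pos: [564.1, 186.1, 122.4]
orientation: [-1.548, -0.295, 0.305]
ft_force: [-0.4, -0.7, -0.2]
width: 0.3
```

```bash
python3 - <<'E'
from h import *
d=snap('side','side2'); crop('side2',150,100,330,270,4,'c4'); print(ctrl.get_obs())
E
```

```text
{'t': 3.45, 'qpos': array([ 0.2970419 ,  0.50930322,  1.76344691,  0.0036044 ,  0.8755333 ,
       -0.08777508]), 'qvel': array([-0.00089363, -0.01028317,  0.03338608, -0.00038859,  0.00050417,
       -0.00276878]), 'joint_torque': array([ 3.33687058e-02, -5.42203546e+01, -2.30316406e+01,  7.00663263e-02,
        4.27960724e-03,  1.15597385e-02]), 'ee_pos': array([563.00751325, 185.67678277, 122.11518232]), 'orientation': array([-1.54782786, -0.29451811,  0.30547484]), 'ft_force': array([-0.00174244,  0.10398268,  0.80794553]), 'moment': array([-0.04470861,  0.05764696, -0.0594979 ]), 'width': 0.8213188158481384}
```

View pics/c4.png

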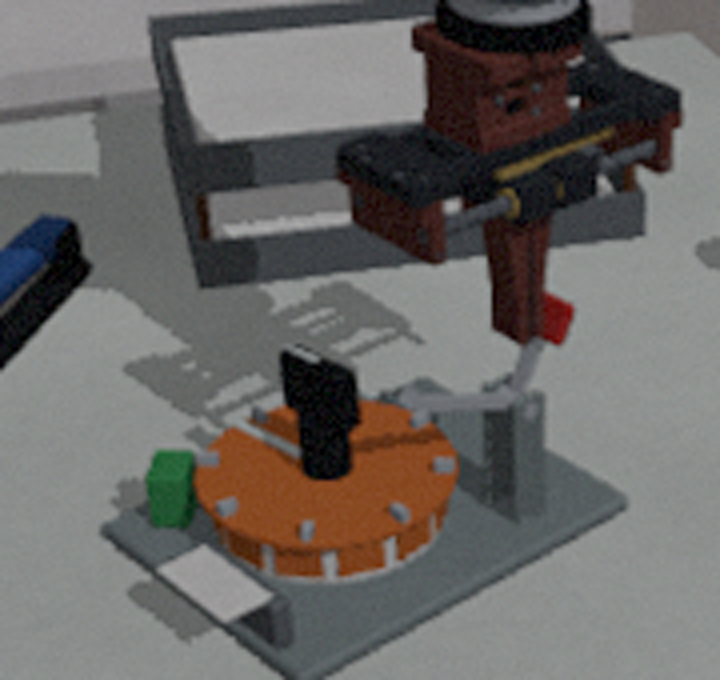

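The paddle has flipped over: red at crop (558,318), with the pawl arm level and clear of the pegs. Next I'll back off, lift, and go to the knob.

>>> jog_arm([
  {"dp": [-0.3, -0.12, 0], "turn": [0, 0, 0], "claw": 0},
  {"dp": [-0.4, -0.16, 0.4], "turn": [0, 0, 0], "claw": 0.2},
  {"dp": [-0.6, -0.1, 0.5], "turn": [0, 0, 0.025], "claw": 0.5},
  {"dp": [-0.8, 0.1, 0.5], "turn": [0, 0, 0.05], "claw": 0.5},
  {"dp": [-1, 0.25, 0.5], "turn": [0, 0, 0.05], "claw": 0.5},
  {"dp": [-1, 0.25, 0.5], "turn": [0, 0, 0.05], "claw": 0.5},
  {"dp": [-1, 0.25, 0.5], "turn": [0, 0, 0.05], "claw": 0.5},
])

```text
t: 4.03
ee_pos: [482.4, 205.8, 162.2]
orientation: [-1.528, -0.418, 0.43]
ft_force: [0.2, -0.3, -0.3]
width: 36.9
```

```bash
python3 - <<'E'
from h import *
from scipy.spatial.transform import Rotation as R
d=snap('side','side3'); crop('side3',150,100,330,270,4,'c5')
o=ctrl.get_obs(); M=R.from_rotvec(o['orientation']).as_matrix(); print(np.degrees(np.arctan2(M[1,0],M[0,0])),o['ee_pos'],M[:,1],o['width'],o['qpos'][5])
print((np.array([460,212,82])-o['ee_pos'])/80)
E
```

```text
30.95294367044162 [483.12352707 205.59431794 162.22167233] [-6.91282503e-03 -6.03232674e-04 -9.99975924e-01] 40.91040296997005 -0.163338848794787
[-0.28904409  0.08007103 -1.0027709 ]
```

View pics/c5.png

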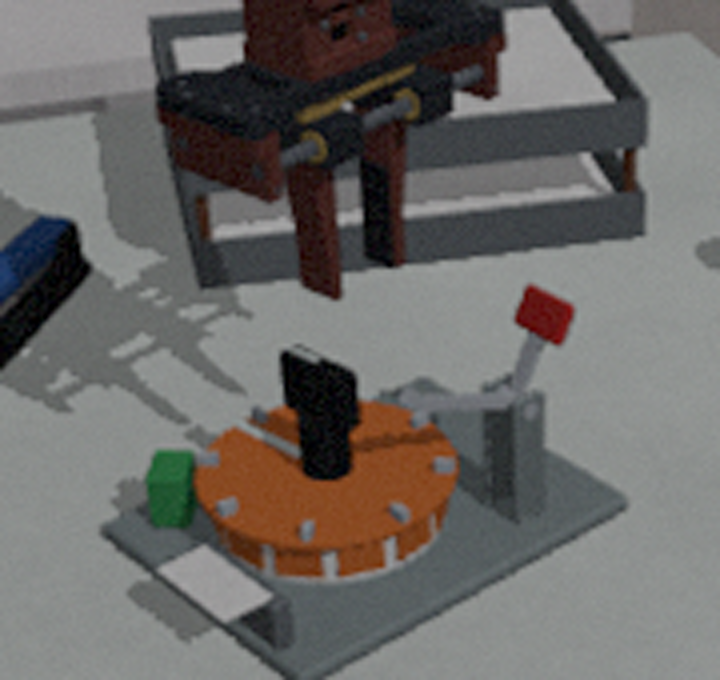

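The paddle stays over at crop (545,315) and the gripper is open above the knob. Next I'll centre it and descend.

>>> jog_arm([
  {"dp": [-0.29, 0.08, 0], "turn": [0, 0, 0], "claw": 0.5},
  {"dp": [-0.29, 0.08, 0], "turn": [0, 0, 0], "claw": 0.5},
  {"dp": [-0.29, 0.08, -0.3], "turn": [0, 0, 0], "claw": 0.5},
  {"dp": [-0.29, 0.08, -0.6], "turn": [0, 0, 0], "claw": 0.5},
  {"dp": [-0.29, 0.08, -0.85], "turn": [0, 0, 0], "claw": 0.5},
  {"dp": [-0.29, 0.08, -1], "turn": [0, 0, 0], "claw": 0.5},
  {"dp": [-0.29, 0.08, -1], "turn": [0, 0, 0], "claw": 0.5},
  {"dp": [-0.29, 0.08, -1], "turn": [0, 0, 0], "claw": 0.5},
])

```text
t: 4.75
ee_pos: [460.5, 211.4, 81.7]
orientation: [-1.528, -0.416, 0.429]
ft_force: [0.3, -0.1, 0.7]
width: 44.0
```

```bash
python3 - <<'E'
from h import *
d=snap('top','top4'); crop('top4',150,200,290,350,4,'c6a')
d=snap('side','side4'); crop('side4',150,100,330,270,4,'c6')
o=ctrl.get_obs(); print(o['ee_pos'],o['ft_force'],o['width'])
E
```

```text
[461.05388344 211.96486341  82.85174179] [-0.99923412  0.02843137  0.49976572] 43.65919834152641
```

View pics/c6.png

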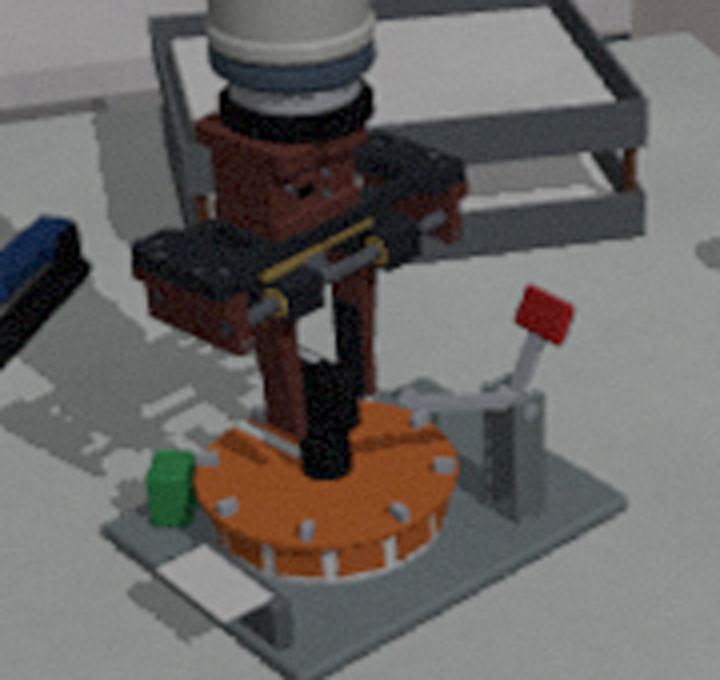

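View pics/c6a.png

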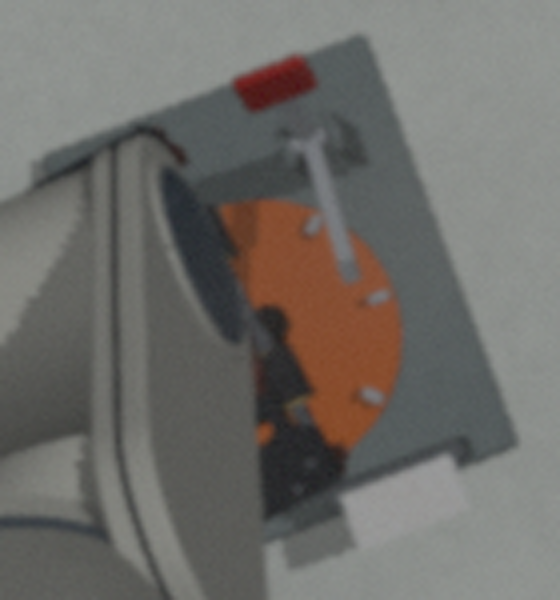

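Fingers straddle the bar. Closing, then I'll read how far to turn.

>>> jog_arm([
  {"dp": [0, 0, 0], "turn": [0, 0, 0], "claw": 0},
  {"dp": [0, 0, 0], "turn": [0, 0, 0], "claw": 0},
  {"dp": [0, 0, 0], "turn": [0, 0, 0], "claw": 0},
  {"dp": [0, 0, 0], "turn": [0, 0, 0], "claw": 0},
  {"dp": [0, 0, 0], "turn": [0, 0, 0], "claw": 0},
  {"dp": [0, 0, 0], "turn": [0, 0, 0], "claw": 0},
  {"dp": [0, 0, 0], "turn": [0, 0, 0], "claw": 0},
  {"dp": [0, 0, 0], "turn": [0, 0, 0], "claw": 0},
])

```text
t: 5.52
ee_pos: [460.5, 211.7, 83.2]
orientation: [-1.528, -0.418, 0.428]
ft_force: [-2.5, -2.6, 4.7]
width: 14.0
```

>>> jog_arm([
  {"dp": [0, 0, 0], "turn": [0, 0, 0.02], "claw": 0},
  {"dp": [0, 0, 0], "turn": [0, 0, 0.04], "claw": 0},
  {"dp": [0, 0, 0], "turn": [0, 0, 0.06], "claw": 0},
  {"dp": [0, 0, 0], "turn": [0, 0, 0.08], "claw": 0},
  {"dp": [0, 0, 0], "turn": [0, 0, 0.1], "claw": 0},
  {"dp": [0, 0, 0], "turn": [0, 0, 0.12], "claw": 0},
  {"dp": [0, 0, 0], "turn": [0, 0, 0.14], "claw": 0},
  {"dp": [0, 0, 0], "turn": [0, 0, 0.16], "claw": 0},
  {"dp": [0, 0, 0], "turn": [0, 0, 0.18], "claw": 0},
  {"dp": [0, 0, 0], "turn": [0, 0, 0.2], "claw": 0},
  {"dp": [0, 0, 0], "turn": [0, 0, 0.2], "claw": 0},
  {"dp": [0, 0, 0], "turn": [0, 0, 0.2], "claw": 0},
])

```text
t: 6.52
ee_pos: [460.6, 211.7, 83.2]
orientation: [-1.375, -0.902, 0.912]
ft_force: [0.3, 0.6, -0.3]
width: 13.6
```

```bash
python3 - <<'E'
from h import *
from scipy.spatial.transform import Rotation as R
d=snap('side','side5'); crop('side5',170,170,310,270,5.5,'c7')
o=ctrl.get_obs(); M=R.from_rotvec(o['orientation']).as_matrix(); print(np.degrees(np.arctan2(M[1,0],M[0,0])),o['ee_pos'],o['ft_force'],o['moment'],o['width'])
E
```

```text
66.8296378858215 [460.64931436 211.71278472  83.21250562] [ 0.62275354 -0.087258   -0.75534645] [ 0.30482096 -0.09768022  0.07902741] 13.803263067634866
```

View pics/c7.png

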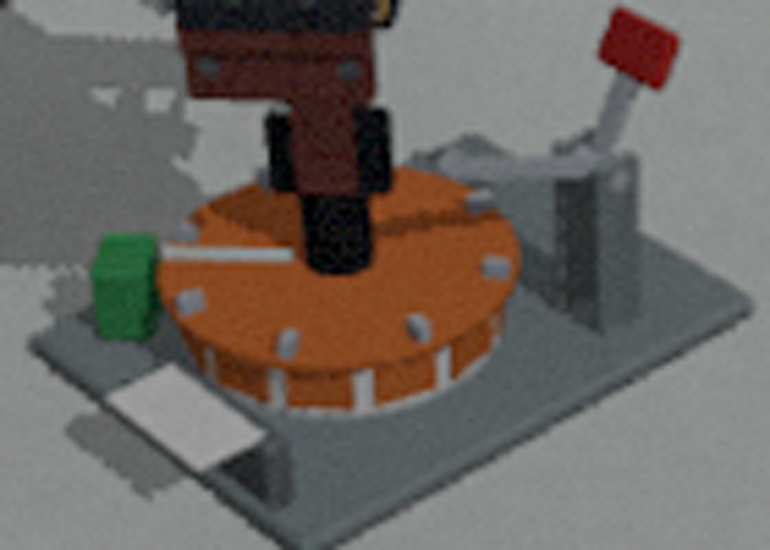

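```bash
python3 - <<'E'
from g import *
s=load('side5'); v=lambda a,b:(170+a/5.5,170+b/5.5)
a=atz(s,*v(164,253),45)[:2]; b=atz(s,*v(290,256),45)[:2]; print(a,b,np.degrees(np.arctan2(*(a-b)[::-1])),[np.degrees(np.arctan2(*(a-np.array(c))[::-1])) for c in((460,212),(461,212.5))])
for t in(150,156,158,159,160,162,165):
    for r in (66,82):
        p=proj(s,[460.3+r*np.cos(np.radians(t)),212+r*np.sin(np.radians(t)),46]); print(t,r,((p[0]-170)*5.5).__round__(),((p[1]-170)*5.5).__round__())
# block top geometry: four corners in c2/c7
for q in((103,236),(158,237),(150,262),(92,262)): 
    p=atz(s,*v(*q),47)[:2]; r=p-[460.3,212]; print(p,np.degrees(np.arctan2(r[1],r[0])),np.hypot(*r))
d=load('top0'); print('top')
for q in((216,586),(291,608),(252,660),(195,630)):
    for z in(47,):
        p=atz(d,150+q[0]/5,200+q[1]/5,z)[:2]; r=p-[460.3,212]; print(p,np.degrees(np.arctan2(r[1],r[0])),np.hypot(*r))
E
```

```text
[397.87450181 237.89250647] [444.23617057 217.88072193] 156.65279669650656 [np.float64(157.37472701036017), np.float64(158.08732805599396)]
150 66 173 239
150 82 134 236
156 66 168 249
156 82 129 247
158 66 167 252
158 82 127 251
159 66 167 253
159 82 127 253
160 66 166 255
160 82 126 255
162 66 166 258
162 82 125 259
165 66 165 263
165 82 124 265
[377.29041649 255.70257423] 152.2342604665747 93.81101187728258
[397.67126355 247.15070074] 150.69645670484002 71.8187328735704
[390.94810962 230.49866142] 165.06486209149364 71.77663389867409
[369.61577252 238.6517507 ] 163.62213766811675 94.51954786935222
top
[393.78587638 252.28976879] 148.79534668653233 77.76499283040839
[385.72209974 221.49197558] 172.7466218107084 75.17952386302876
[364.62378722 236.33436711] 165.72991565209622 98.72233341661216
[376.01188059 259.96246304] 150.3588281746749 96.97878600179244
```

Pointer at about 157°, block middle at about 158° from two views, so they agree within 0.02–0.03 rad. I'll release and rise.

>>> jog_arm([
  {"dp": [0, 0, 0], "turn": [0, 0, 0], "claw": 0.4},
  {"dp": [0, 0, 0], "turn": [0, 0, 0], "claw": 0.4},
  {"dp": [0, 0, 0], "turn": [0, 0, 0], "claw": 0.4},
  {"dp": [0, 0, 0], "turn": [0, 0, 0], "claw": 0.4},
  {"dp": [0, 0, 0.3], "turn": [0, 0, 0], "claw": 0.4},
  {"dp": [0, 0, 0.6], "turn": [0, 0, 0], "claw": 0.4},
  {"dp": [0, 0, 1], "turn": [0, 0, 0], "claw": 0.4},
  {"dp": [0, 0, 1], "turn": [0, 0, 0], "claw": 0.4},
  {"dp": [0, 0, 1], "turn": [0, 0, 0], "claw": 0.2},
])

```text
t: 7.32
ee_pos: [461.7, 212.3, 164.8]
orientation: [-1.376, -0.905, 0.908]
ft_force: [-0.6, 0.2, 0.0]
width: 31.6
```

>>> jog_arm([
  {"dp": [0.3, 0, 0.4], "turn": [0, 0, -0.04], "claw": 0},
  {"dp": [0.6, -0.1, 0.4], "turn": [0, 0, -0.08], "claw": 0},
  {"dp": [1, -0.2, 0.4], "turn": [0, 0, -0.12], "claw": 0},
  {"dp": [1, -0.2, 0.4], "turn": [0, 0, -0.16], "claw": 0},
  {"dp": [1, -0.2, 0.4], "turn": [0, 0, -0.2], "claw": 0},
  {"dp": [1, -0.2, 0.4], "turn": [0, 0, -0.25], "claw": 0},
  {"dp": [1, -0.2, 0.4], "turn": [0, 0, -0.25], "claw": 0},
  {"dp": [1, -0.2, 0.4], "turn": [0, 0, -0.25], "claw": 0},
])

```text
t: 7.98
ee_pos: [540.9, 195.8, 195.0]
orientation: [-1.551, -0.293, 0.302]
ft_force: [-0.3, 0.1, -0.2]
width: 0.6
```

```bash
python3 - <<'E'
from g import *
from scipy.spatial.transform import Rotation as R
d=snap('side','side6'); crop('side6',150,100,330,270,4,'c8')
o=ctrl.get_obs(); M=R.from_rotvec(o['orientation']).as_matrix(); print(np.degrees(np.arctan2(M[1,0],M[0,0])),o['ee_pos'],o['ft_force'],o['width'])
m=mask(d,(0,130,50),(4,255,255),(270,160,300,200))|mask(d,(170,130,50),(180,255,255),(270,160,300,200)); p=cloud(d,m); print(p.mean(0),p.min(0),p.max(0))
t=load('top4'); b=(195,205,235,235); m=mask(t,(0,130,50),(4,255,255),b)|mask(t,(170,130,50),(180,255,255),b); p=cloud(t,m); print(p.mean(0),p.min(0),p.max(0))
th=np.radians(22);X=np.array([np.cos(th),np.sin(th)]); e=np.array([541.7,175])+41*X; print('padexp',e,'start',e+48*X, 'end',np.array([541.7,175])+0*X)
E
```

```text
21.879148721985104 [540.97782137 195.94859614 195.2992292 ] [ 0.04937345 -0.45861122  0.91869598] 0.6849717003915803
[581.83155623 187.32234531 129.89694239] [571.45632848 171.7136493  119.01122264] [592.77316047 204.37899048 139.78051093]
[580.50934419 190.57737314 133.28250605] [570.41453615 174.93755072 120.50114795] [590.27815976 207.31856775 142.02402846]
padexp [579.71453804 190.35887033] start [624.21936306 208.33998681] end [541.7 175. ]
```

View pics/c8.png

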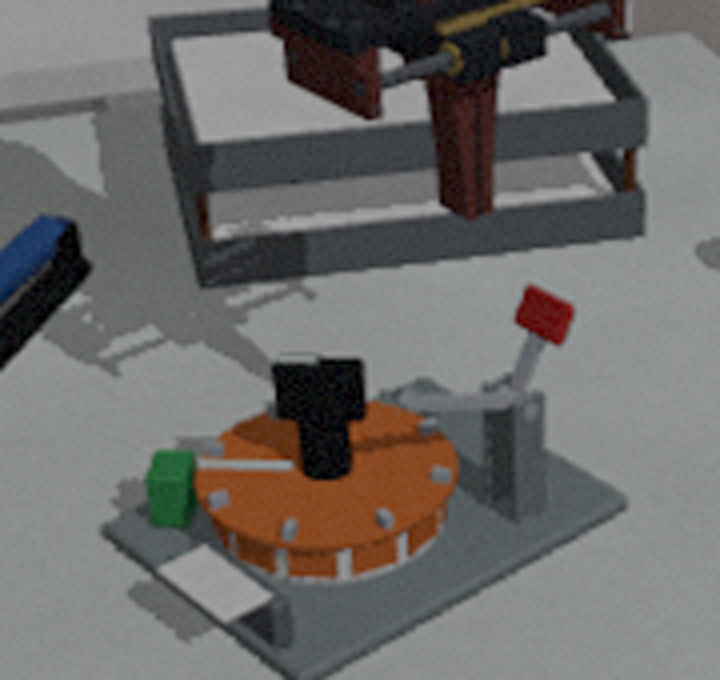

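The knob is released with its pointer at the green block. The paddle is still over at about (580,190). I'll move to its +x side.

>>> jog_arm([
  {"dp": [0.3, 0.05, 0], "turn": [0, 0, 0], "claw": 0},
  {"dp": [0.6, 0.1, 0], "turn": [0, 0, 0], "claw": 0},
  {"dp": [1, 0.15, 0], "turn": [0, 0, 0], "claw": 0},
  {"dp": [1, 0.15, 0], "turn": [0, 0, 0], "claw": 0},
  {"dp": [1, 0.15, 0], "turn": [0, 0, 0], "claw": 0},
])

```text
t: 8.45
ee_pos: [621.4, 207.8, 194.0]
orientation: [-1.551, -0.295, 0.305]
ft_force: [-0.3, -1.0, 0.2]
width: 0.6
```

>>> jog_arm([
  {"dp": [0.08, 0, 0], "turn": [0, 0, 0], "claw": 0},
  {"dp": [0.08, 0, -0.3], "turn": [0, 0, 0], "claw": 0},
  {"dp": [0.08, 0, -0.6], "turn": [0, 0, 0], "claw": 0},
  {"dp": [0.08, 0, -0.92], "turn": [0, 0, 0], "claw": 0},
  {"dp": [0.08, 0, -0.92], "turn": [0, 0, 0], "claw": 0},
  {"dp": [0.08, 0, -0.92], "turn": [0, 0, 0], "claw": 0},
])

```text
t: 8.95
ee_pos: [626.1, 207.4, 119.2]
orientation: [-1.551, -0.293, 0.309]
ft_force: [0.5, 1.1, -0.9]
width: 0.7
```

```bash
python3 - <<'E'
from g import *
d=snap('side','side7'); crop('side7',150,100,330,270,4,'c9')
o=ctrl.get_obs(); print(o['ee_pos'],o['ft_force'],(np.array([564,184,122])-o['ee_pos'])/80)
E
```

```text
[627.47753827 207.83773141 120.79409133] [ 0.04635216 -0.34178166 -0.19282777] [-0.79346923 -0.29797164  0.01507386]
```

View pics/c9.png

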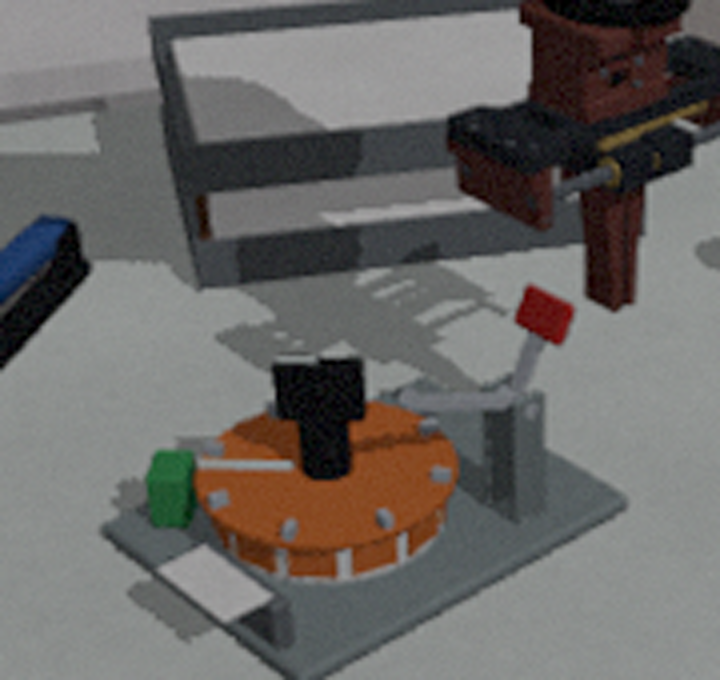

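Fingertips are beyond the paddle on its +x side, crop (612,300). Now I'll push it back.

>>> jog_arm([
  {"dp": [-0.1, -0.04, 0], "turn": [0, 0, 0], "claw": 0},
  {"dp": [-0.2, -0.08, 0], "turn": [0, 0, 0], "claw": 0},
  {"dp": [-0.3, -0.12, 0], "turn": [0, 0, 0], "claw": 0},
  {"dp": [-0.4, -0.16, 0], "turn": [0, 0, 0], "claw": 0},
  {"dp": [-0.5, -0.2, 0], "turn": [0, 0, 0], "claw": 0},
  {"dp": [-0.6, -0.24, 0], "turn": [0, 0, 0], "claw": 0},
  {"dp": [-0.7, -0.28, 0], "turn": [0, 0, 0], "claw": 0},
  {"dp": [-0.8, -0.32, 0], "turn": [0, 0, 0], "claw": 0},
  {"dp": [-0.8, -0.32, 0], "turn": [0, 0, 0], "claw": 0},
])

```text
t: 9.75
ee_pos: [561.4, 181.5, 120.6]
orientation: [-1.551, -0.294, 0.308]
ft_force: [0.3, -0.5, 0.5]
width: 0.3
```

```bash
python3 - <<'E'
from g import *
d=snap('side','side8'); crop('side8',150,100,330,270,4,'c10')
o=ctrl.get_obs(); print(o['ee_pos'],o['ft_force'])
E
```

```text
[562.50084717 181.86410157 120.75655352] [1.07195933 0.07364435 0.15727606]
```

View pics/c10.png

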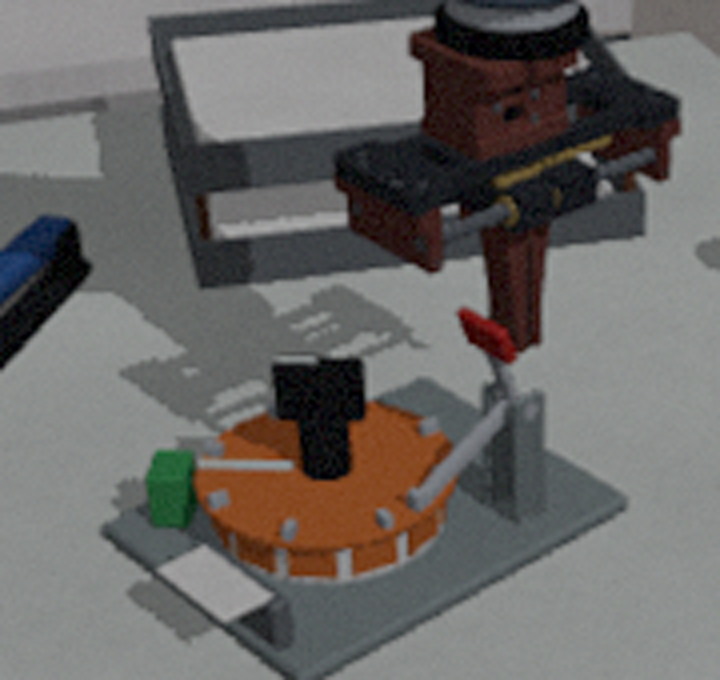

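The pawl has dropped between two pegs, and the paddle is back at crop (487,335), its position at the start. I'll retreat and check from above.

>>> jog_arm([
  {"dp": [0.2, 0.08, 0], "turn": [0, 0, 0], "claw": 0},
  {"dp": [0.4, 0.16, 0], "turn": [0, 0, 0], "claw": 0},
  {"dp": [0.4, 0.16, 0.3], "turn": [0, 0, 0], "claw": 0},
  {"dp": [0.4, 0.16, 0.8], "turn": [0, 0, 0], "claw": 0},
  {"dp": [0.4, 0.16, 1], "turn": [0, 0, 0], "claw": 0},
  {"dp": [0.4, 0.16, 1], "turn": [0, 0, 0], "claw": 0},
  {"dp": [0.4, 0.16, 1], "turn": [0, 0, 0], "claw": 0},
])

```text
t: 10.38
ee_pos: [595.3, 194.9, 201.6]
orientation: [-1.551, -0.296, 0.305]
ft_force: [0.2, 0.8, 0.4]
width: 0.6
```

>>> jog_arm([
  {"dp": [-0.7, 1, 0.4], "turn": [0, 0, 0.03], "claw": 0},
  {"dp": [-0.7, 1, 0.4], "turn": [0, 0, 0.06], "claw": 0},
  {"dp": [-0.7, 1, 0.4], "turn": [0, 0, 0.06], "claw": 0},
  {"dp": [-0.7, 1, 0.4], "turn": [0, 0, 0.06], "claw": 0},
])

```text
t: 10.72
ee_pos: [537.3, 277.7, 233.3]
orientation: [-1.524, -0.446, 0.455]
ft_force: [-0.4, 0.2, -0.2]
width: 0.3
```

>>> jog_arm([
  {"dp": [-0.8, 1, 0], "turn": [0, 0, 0.06], "claw": 0},
  {"dp": [-0.8, 1, 0], "turn": [0, 0, 0.06], "claw": 0},
  {"dp": [-0.8, 1, 0], "turn": [0, 0, 0.06], "claw": 0},
  {"dp": [-0.8, 1, 0], "turn": [0, 0, 0.06], "claw": 0},
])

```text
t: 11.05
ee_pos: [470.6, 359.4, 231.3]
orientation: [-1.488, -0.592, 0.607]
ft_force: [-0.1, 0.3, 0.4]
width: 0.9
```

>>> jog_arm([
  {"dp": [-0.8, 1, 0], "turn": [0, 0, 0.06], "claw": 0},
  {"dp": [-0.8, 1, 0], "turn": [0, 0, 0.06], "claw": 0},
  {"dp": [-0.8, 1, 0], "turn": [0, 0, 0.06], "claw": 0},
  {"dp": [-0.8, 1, 0], "turn": [0, 0, 0.06], "claw": 0},
])

```text
t: 11.38
ee_pos: [404.7, 441.0, 229.6]
orientation: [-1.441, -0.738, 0.756]
ft_force: [0.2, -0.7, 0.5]
width: 0.4
```

>>> jog_arm([
  {"dp": [-0.8, 1, 0], "turn": [0, 0, 0.06], "claw": 0},
  {"dp": [-0.8, 1, 0], "turn": [0, 0, 0.06], "claw": 0},
  {"dp": [-0.8, 1, 0], "turn": [0, 0, 0.06], "claw": 0},
  {"dp": [-0.8, 1, 0], "turn": [0, 0, 0.06], "claw": 0},
])

```text
t: 11.72
ee_pos: [339.7, 522.4, 228.2]
orientation: [-1.384, -0.883, 0.903]
ft_force: [0.5, -0.1, -0.8]
width: 0.3
```

```bash
python3 - <<'E'
from g import *
d=snap('top','top9'); crop('top9',150,200,290,350,5,'c11')
d=snap('side','side9'); crop('side9',170,170,310,270,5.5,'c12')
b=(255,165,285,195)
for f in('side0','side9'):
    e=load(f); m=mask(e,(0,130,50),(4,255,255),b)|mask(e,(170,130,50),(180,255,255),b); v,u=np.nonzero(m); print(f,u.mean(),v.mean(),cloud(e,m).mean(0))
o=ctrl.get_obs(); print(o['ee_pos'],o['ft_force'])
E
```

```text
side0 271.632183908046 183.72413793103448 [543.98155425 170.05498219 133.69433548]
side9 271.7469879518072 183.710843373494 [544.04340115 169.49938277 133.96507901]
[341.49605441 519.88008739 228.33315564] [-0.01663778 -0.5576818  -0.79413703]
```

View pics/c11.png

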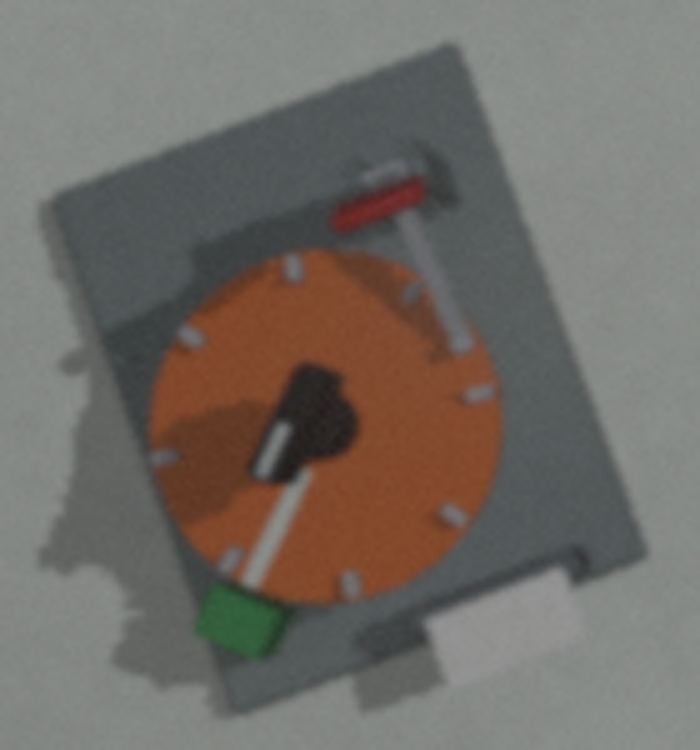

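View pics/c12.png

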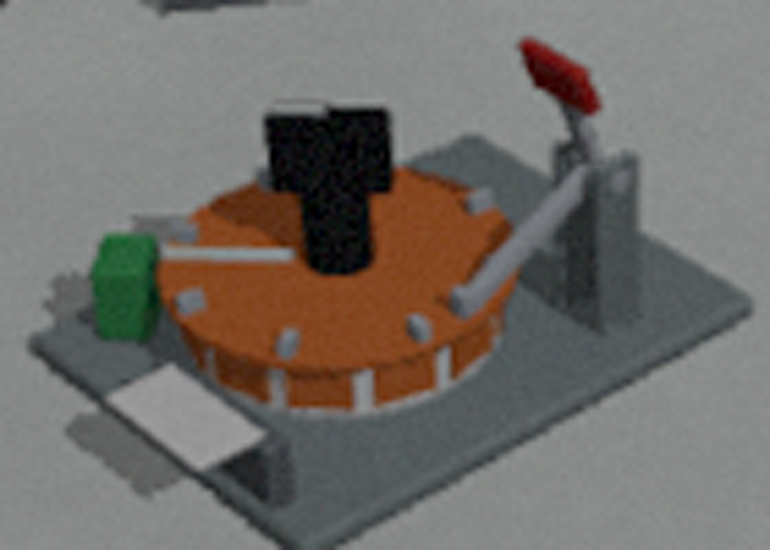

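From above the pointer tip, crop (250,587), meets the middle of the green block's inner face, about (253,597). The pawl sits between two pegs, and the paddle is within 0.2 px of its place at the start.

```bash
python3 - <<'E'
from h import *
a,b=load('top0')['img'].astype(int),load('top9')['img'].astype(int)
print('blue diff',np.abs(a-b)[205:350,360:480].mean(),np.abs(a-b)[40:160,280:540].mean())
print(ctrl.close_job())
E
```

```text
blue diff 1.6001149425287355 1.5960576923076923
the job is handed in; nothing more can be done
None
```

The orange roller is back at the green block and locked again, and the job is handed in at about 12 s of the 64 s allowed.

- **What I did:** I flipped the red paddle over and turned the knob about 36° anticlockwise. I then let go of the knob and pushed the paddle back so the pawl dropped in.
- **Pointer:** it points at the middle of the green block. I measured it at about 157–158°, against 158–159° for the block. That is about 0.03 rad off by eye, well inside the 0.2 allowed.
- **Pawl:** it sits between two pegs, and the paddle is within 0.2 px of where it stood at the start.
- **Blue roller:** the image around it changed no more than an untouched patch of desk, so it was not moved.
- **Robot:** it is clear of everything and reads no contact force.
- **Disagreement:** the side-view circle fit of the orange flange came out about 15 mm off. It had picked up the flange's side wall, so I ignored it. The top view and the base outline agreed to about 1 mm.

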